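# Swap the saddle caddies back to their own rails on the dish drainer

### The arm

A 6-joint arm with a two-finger parallel gripper is mounted at the origin on the work surface. World frame = base frame: x ahead of the robot, y to its left, z up, the work surface at z = 0. Lengths are in m, angles in rad, forces in N, time in s.
With the tool pointing down it reaches from about 0.3 to 0.775 m from the base axis. Payload 14.6 kg.
Tool frame: the origin (TCP) lies midway between the tips of the shut fingers; the grasp point (between the pads) lies 19 mm behind it (grasp_offset is the distance from the TCP to the grasp point, in m); z points along the fingers, y is the line along which they close (so a half turn about z gives the same grasp; the last joint's range is limited). The gripper opens to 94 mm and grips with 3 to 60 N. Pads are 16 mm wide; open, the fingers measure 119 mm over their backs; the gripper's body (75 mm by 177 mm) begins 78 mm behind the grasp point.
Start: joints at [1.176, 0.3, 1.521, -0, 1.321, -0.067], TCP at [0.177, 0.521, 0.205] pointing down, gripper open.
Joint ranges: [-3.03, 3.03], [-0.79, 2.21], [0.23, 2.52], [-1.04, 4.18], [0, 3.07], [-2.55, 2.55]. Speed limits (rad/s): [2.22, 2.22, 2.57, 3.14, 3.14, 3.14].

### API

Orientations are given as [roll, pitch, yaw] about the fixed x, y, z axes, in that order (R = Rz(yaw) Ry(pitch) Rx(roll)).
In Python, from station import * gives the robot as it stands. The module is installed in compiled form; this text tells all that it offers.
- The arm moves only by the tool send_rows, never from a script. Its argument "rows" is a list of rows, each an object of numbers: "dx", "dy", "dz": the shift along the tool's x, y, z in mm; "roll": the turn about the tool's z in degrees; "jaw": the closure, from -1 (fully open) to 1 (shut). In form: [{"dx": .., "dy": .., "dz": .., "roll": .., "jaw": ..}, ...]. A call has 1 to 12 rows; each row shifts and turns the commanded pose from where the row before left it, along the tool's axes as they then stand; what a row does not reach is not made up. A row lasts 1/12 s, in which the tool goes at most 41.7 mm and 7.16 degrees, less where a joint would pass 70% of its speed; a pose out of reach is approached as far as the arm can. A call is refused whole if a number of a shift passes 41.7 or a number of a turn 7.16, either way. A call with a gripper value outside its range is refused whole. The fingers move at their own pace and stop on an object; "force" is the grip in N (left out, the last holds). Time passes only in rows, so rows that do not move let the fingers close. It gives the time, the measured TCP pose, the force, the opening and the grip force at its end, in the units of the state.
- get_obs(): the state, without advancing time (a new reading comes with each control period).
- camera(name): name is "scene" or "side" or "wrist"; returns a dict with "frame" (420x560x3 uint8, red, green, blue), "z_map" (420x560 float32, m along the optical axis (not along the pixel's ray), 0 where there is no reading), "camera_matrix" (3x3 intrinsics, pixels), "rvec" (rotation vector, rad) and "tvec" (3), from world to camera coordinates, as OpenCV has them. Camera axes: x right, y down, z forward; pixel columns grow to the right and rows downward; lengths in m; the calibration is good to about 2 mm. A picture is of the moment at which its call begins.
- hand_in(): hands the job in; it is judged then, once.
The state is a dict: "time_s": time; "qpos": joint angles; "joint_vel": joint speeds; "tau": joint torques, N m; "ee_pos": TCP position; "eef_rot": TCP orientation; "force": force on the tool from outside, world axes, zero at the start; "moment": the same for the moment, N m; "grip_width": finger opening in m; "grip_force": force on a finger pad.
Only numpy, scipy, OpenCV 4.12 (cv2) and the standard library are available. Lean on these libraries where they do the work, as an engineer would, in place of code of your own. Each camera call takes 0.05 s, during which the arm holds its last target. There are 200 camera calls.

### The job

The shallow caddy has been hung on the dish drainer's high rail, where the deep caddy belongs. Move the shallow caddy down onto the low rail, then hang the deep caddy from the counter over the high rail: each must straddle its rail, seated and hanging level and still in the gap between the plates and the bowl, touching neither. Set them down without dropping them, do not knock the plates or the storage tiers, and leave the bowl, jar, bell and crayon tray where they are.

Things in the scene. Friction and masses are not known exactly. Their poses are not given: they have to be found in the camera images.
- deep: Pale grey plastic saddle caddy, the taller of two, 140 to 280 g: two equal open pockets joined by a bridge that straddles a rail. Origin: centre of its underside; z up, y along the rail when hung (same after a half turn). 130 mm high, 110 mm in y, 116 mm in x. Pockets: 15 to 58 mm either side of the middle in x, 85 mm high, walls 4 mm. Starts upright on the counter at the robot's right, at any yaw. Too deep to hang free from the low rail.
- shallow: Pale grey plastic saddle caddy, the lower of two, 105 to 210 g: two equal open pockets joined by a bridge that straddles a rail. Origin: centre of its underside; z up, y along the rail when hung (same after a half turn). 95 mm high, 90 mm in y, 116 mm in x. Pockets: 15 to 58 mm either side of the middle in x, 50 mm high, walls 4 mm. Starts hanging on the high rail between plates and bowl.
- deep_seat (a point): Where the rail's axis lies in the seated deep caddy: on its middle, 119 mm above its underside, 11 mm below the ridge of the bridge. Bridge: 56 mm long in y; two upright legs, inner faces 30 mm apart, outer faces 38 mm (pinch these from above, across x), rising from the pocket rims to 16 mm below the ridge, under a roof-shaped top that centres itself on the rail.
- shallow_seat (a point): Where the rail's axis lies in the seated shallow caddy: on its middle, 84 mm above its underside, 11 mm below the ridge of the bridge. Bridge: 56 mm long in y; two upright legs, inner faces 30 mm apart, outer faces 38 mm (pinch these from above, across x), rising from the pocket rims to 16 mm below the ridge, under a roof-shaped top that centres itself on the rail.
- drainer: Dish drainer, fixed: white drip tray 270 x 400 x 22 mm under a steel wire frame, wire floor 30 mm up. Origin: centre of its underside; y along its two rails, x from low to high rail (away from the robot, yaw within 0.4 rad). Posts at x +-95, y +-185 mm; end wires no higher than the rails. Plates in one end, bowl in the other (either way round): a gap of about 155 mm for the caddies.
- low_rail (a point): Middle of the low rail (round bar 10 mm thick, 370 mm long), on its axis: 95 mm towards -x of the drainer's origin, 125 mm high. Axes as the drainer's.
- high_rail (a point): Middle of the high rail (round bar 10 mm thick, 370 mm long), on its axis: 95 mm towards +x of the drainer's origin, 170 mm high. Axes as the drainer's.
- plates: Three white side plates, 150 mm across, standing on edge across the drainer in a wire insert that holds them firmly. Origin: centre of the underside, on the drainer's floor. 150 mm along the drainer's x, 74 mm along its y, top 154 mm above the origin (184 mm above the counter). Stands in either end of the drainer.
- bowl: Blue rice bowl upside down on the drainer's floor, loose, 104 mm across and 55 mm high; origin: centre of its underside. Stands in the end away from the plates.
- jar: Blue glass jar with a steel lid, 82 mm across and 112 mm high, loose on the counter; origin: centre of its underside. Bystander.
- bell: Chrome desk bell on a black base, 84 mm across and 60 mm high, loose on the counter; origin: centre of its underside. Bystander.
- crayon_tray: Plywood tray 75 x 150 x 16 mm (x, y, z) with two orange crayons in it, loose on the counter; origin: centre of its underside. Bystander.
- tiers: Stack of three interlocking pastel storage tiers, 120 x 164 mm (x, y) and 145 mm high, fixed, at the robot's far left; origin: centre of its underside. Bystander.
Mind the look-alikes: they are no part of the job. What is shaped like the deep but pink is not meant.

How it is judged:
On the way, in this order (a step that is already met when the one before it is completed fails the run):
1. the shallow caddy hangs seated on the low rail, let go (x of shallow_seat in the frame of low_rail between -0.008 and 0.008 m and z of shallow_seat in the frame of low_rail between -0.004 and 0.004 m and y of shallow_seat in the frame of low_rail between -0.16 and 0.16 m and angle between shallow's own z axis and vertical below 0.15 rad and angle between the y axis of shallow and the y axis of drainer, either way round below 0.15 rad and contact force between shallow and the fingers below 0.1 N and contact force between shallow and plates below 0.2 N and contact force between shallow and bowl below 0.2 N and linear speed of shallow below 0.05 m/s and angular speed of shallow below 0.6 rad/s), for 0.2 s.
2. the deep caddy hangs seated on the high rail, let go (x of deep_seat in the frame of high_rail between -0.008 and 0.008 m and z of deep_seat in the frame of high_rail between -0.004 and 0.004 m and y of deep_seat in the frame of high_rail between -0.16 and 0.16 m and angle between deep's own z axis and vertical below 0.15 rad and angle between the y axis of deep and the y axis of drainer, either way round below 0.15 rad and contact force between deep and the fingers below 0.1 N and contact force between deep and plates below 0.2 N and contact force between deep and bowl below 0.2 N and linear speed of deep below 0.05 m/s and angular speed of deep below 0.6 rad/s), for 0.2 s.
At the end, for the whole second after the job is handed in: Shallow caddy on the low rail, deep on the high rail: each seat point within 8 mm across and 4 mm in height of its rail's axis, within 160 mm of the rail's middle, caddy along the rail and upright within 0.15 rad, still, let go, touching neither plates nor bowl (all of step 1 and all of step 2).
It fails at once if a caddy is dropped (falls free faster than 0.7 m/s, some 25 mm) ((contact force between deep and the fingers below 0.05 N and linear speed of deep above 0.7 m/s) or (contact force between shallow and the fingers below 0.05 N and linear speed of shallow above 0.7 m/s)).
It fails at once if the plates are knocked (over 10 N) (contact force between plates and anything else above 10 N).
It fails at once if the storage tiers are knocked (over 10 N) (contact force between tiers and anything else above 10 N).
It fails at once if the bowl is shifted over 20 mm or tipped (distance of bowl from where it was at the start of the episode above 0.02 m or angle between bowl's own z axis and vertical above 0.3 rad).
It fails at once if the jar, bell or crayon tray is shifted over 25 mm or tipped ((distance of jar from where it was at the start of the episode above 0.025 m or angle between jar's own z axis and vertical above 0.3 rad) or (distance of bell from where it was at the start of the episode above 0.025 m or angle between bell's own z axis and vertical above 0.3 rad) or (distance of crayon_tray from where it was at the start of the episode above 0.025 m or angle between crayon_tray's own z axis and vertical above 0.3 rad)).
It also fails if it takes over 64 s, if anything falls off the work surface, if the arm or the gripper's body presses on something with over 40 N, if the wrist force passes 120 N, or if a joint passes its speed limit or range.

## Working session

There is one attempt and no reset: what is moved stays moved. The work goes in short steps, Python scripts to look and compute and a tool call to move; the robot and the scene stay as the last step left them, time stands still between calls to the robot, and variables do not carry over. Pictures are saved under pics/ and viewed, at most 10 in all, crops included, and the job is handed in when it is done.

Besides the shell and the picture viewer there is one more tool, called after "Emit:" as name(argument=value, ...), one argument or row to a line, values as JSON. send_rows: Moves the arm, as the interface text tells. Its arguments: {"type":"object","properties":{"rows":{"type":"array"},"force":{"type":"number"}},"required":["rows"]}

```bash
mkdir -p pics
cat > h.py <<'E'
from station import *
import numpy as np, cv2
def cam(n):
    c=camera(n); R=cv2.Rodrigues(np.array(c['rvec'],float))[0]; t=np.array(c['tvec'],float).ravel(); K=np.array(c['camera_matrix'])
    z=c['z_map'].astype(float); v,u=np.mgrid[:420,:560]
    P=np.stack([(u-K[0,2])/K[0,0]*z,(v-K[1,2])/K[1,1]*z,z],-1)
    W=(P-t)@R; W[z==0]=np.nan
    return c['frame'],W
def save(n,f): cv2.imwrite(n,cv2.cvtColor(f,cv2.COLOR_RGB2BGR))
E
python3 - <<'E'
from h import *
F=[]
for n in ('scene','side'):
    f,W=cam(n); np.savez(n+'.npz',f=f,W=W); save(f'pics/{n}0.png',f)
o=get_obs();print({k:np.round(v,3) for k,v in o.items()})
E
```

```text
{'time_s': np.float64(0.1), 'qpos': array([ 1.176,  0.3  ,  1.522, -0.   ,  1.321, -0.067]), 'joint_vel': array([-0.   , -0.001, -0.001, -0.002, -0.001, -0.   ]), 'tau': array([ 2.0000e-03, -5.3265e+01, -3.5328e+01,  7.1000e-02,  2.4000e-02,
       -0.0000e+00]), 'ee_pos': array([0.177, 0.52 , 0.205]), 'eef_rot': array([-3.141, -0.   ,  2.814]), 'force': array([-0.235, -1.098,  0.116]), 'moment': array([-0.076, -0.037, -0.039]), 'grip_force': np.float64(0.0), 'grip_width': np.float64(0.094)}
```

View pics/scene0.png

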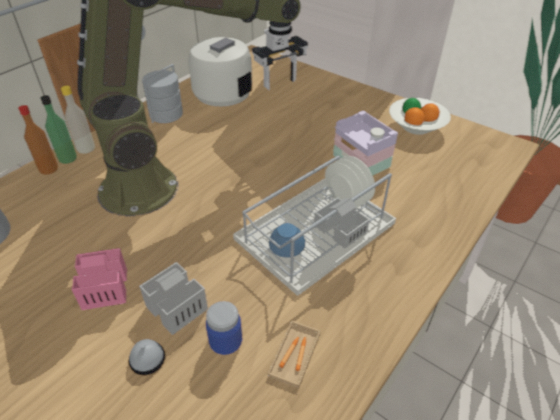

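View pics/side0.png

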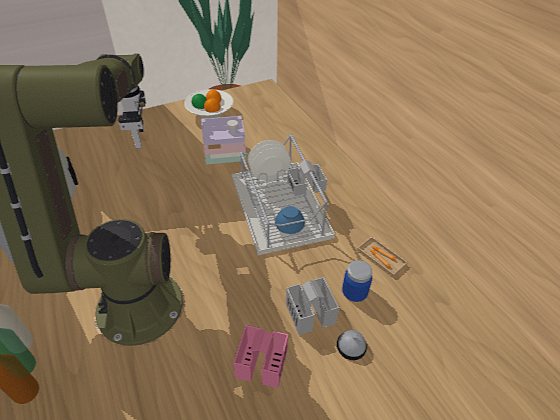

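Both views show the grey deep caddy (scene ~175,297; side ~312,303), the pink decoy, the drainer with the bowl near and the plates far, and the shallow caddy on the high rail. Next I make a top-down map from the depth.

```bash
cat > td.py <<'E'
from h import *
D=[np.load(n+'.npz') for n in('scene','side')]
P=np.concatenate([d['W'].reshape(-1,3) for d in D]);C=np.concatenate([d['f'].reshape(-1,3) for d in D])
m=np.isfinite(P[:,0])&(P[:,2]>-.01)&(P[:,2]<.25)&(P[:,0]>.1)&(P[:,0]<.9)&(abs(P[:,1])<.6);P=P[m];C=C[m]
E
python3 - <<'E'
from td import *
o=np.argsort(P[:,2]);p=P[o];c=C[o]
# x up, y left; 1mm->0.8 px ; region x .1-.85, y -.55.. .45
s=750
im=np.zeros((600,800,3),np.uint8)
r=(590-(p[:,0]-.1)*s).astype(int);q=((.5-p[:,1])*s).astype(int)
k=(r>0)&(r<599)&(q>0)&(q<799)
h=cv2.applyColorMap((np.clip(p[:,2]/.2,0,1)*255).astype(np.uint8)[:,None],cv2.COLORMAP_JET)[:,0]
for d in (0,1):
  im[r[k]+d,q[k]]=h[k]; im[r[k]+d,q[k]+1-0]=h[k]
for x in np.arange(.1,.9,.1): cv2.putText(im,f'x{x:.1f}',(0,int(590-(x-.1)*s)),0,.4,(255,255,255))
for y in np.arange(-.5,.5,.1): cv2.putText(im,f'y{y:.1f}',(int((.5-y)*s),598),0,.4,(255,255,255))
cv2.imwrite('pics/td.png',im)
E
```

```text
(no output)
```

View pics/td.png

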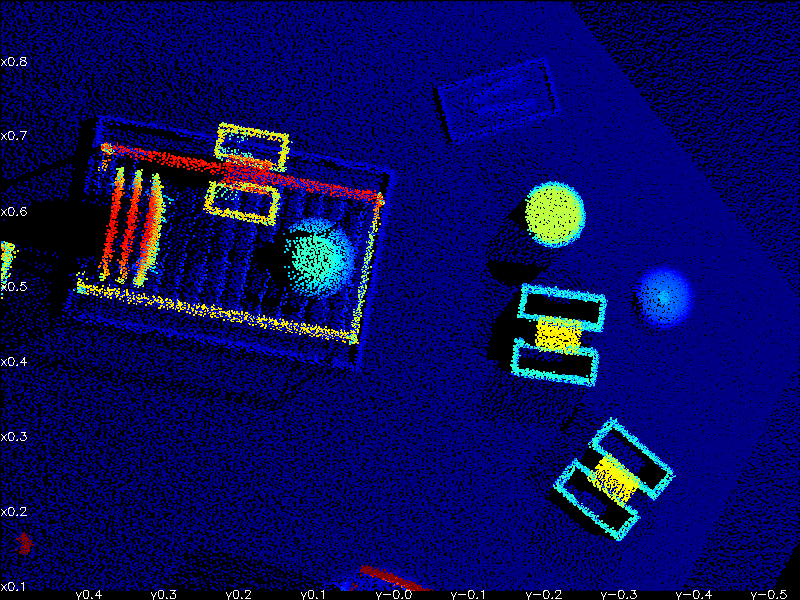

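Run:
```python
from td import *
def box(m):
    q=P[m][:,:2]; return q
def inb(x0,x1,y0,y1,z0,z1): return (P[:,0]>x0)&(P[:,0]<x1)&(P[:,1]>y0)&(P[:,1]<y1)&(P[:,2]>z0)&(P[:,2]<z1)
def rect(n,m):
    q=P[m]; (c,s,a)=cv2.minAreaRect((q[:,:2]*1000).astype(np.float32)); print(n,m.sum(),np.round(c,1),np.round(s,1),round(a,1),'z',np.round(np.percentile(q[:,2],[5,50,95,99])*1000,1))
rect('deep rim',inb(.35,.52,-.31,-.13,.079,.091))
rect('deep bridge',inb(.35,.52,-.31,-.13,.118,.14))
rect('deep all',inb(.35,.52,-.31,-.13,.05,.14))
rect('tray',inb(.35,.75,-.0,.45,.012,.028))
rect('shal rim',inb(.55,.75,.12,.3,.128,.141))
rect('shal bridge',inb(.6,.7,.13,.23,.174,.19))
rect('bowl',inb(.45,.6,.05,.2,.04,.1))
rect('plates',inb(.5,.7,.27,.4,.1,.155)); rect('platesTop',inb(.53,.6,.27,.4,.14,.195))
rect('jar',inb(.5,.7,-.3,-.1,.05,.13))
def line(n,m):
    q=P[m]; 
    for i in range(3):
        vx,vy,x0,y0=cv2.fitLine((q[:,:2]).astype(np.float32),cv2.DIST_HUBER,0,.001,.001).ravel()
        d=(q[:,0]-x0)*vy-(q[:,1]-y0)*vx; q=q[abs(d)<.008]
    t=(q[:,0]-x0)*vx+(q[:,1]-y0)*vy
    a,b=np.percentile(t,[.5,99.5]);print(n,len(q),'dir',np.degrees(np.arctan2(vy,vx)),'ends',np.round([x0+a*vx,y0+a*vy,x0+b*vx,y0+b*vy],4),b-a,'z',np.percentile(q[:,2],[5,50,95]))
r=inb(.6,.71,.02,.4,.16,.18); line('high',r&~inb(.5,.8,.13,.24,0,1)&~((P[:,0]<.66)&(P[:,1]>.27)))
r=inb(.41,.51,.05,.44,.117,.135); line('low',r)
```

```text
deep rim 806 [ 441.4 -243.7] [115.  123.3] 82.4 z [79.7 84.1 88.3 89.9]
deep bridge 501 [ 439.6 -243.8] [60.3 45.3] 82.4 z [118.7 123.9 129.3 131.1]
deep all 3213 [ 440.9 -244.3] [115.  123.8] 81.6 z [ 53.4  79.2 125.8 129. ]
tray 1572 [563.3 194.8] [408.8 276.3] 79.7 z [13.2 21.  27.6 27.9]
shal rim 695 [645.7 214.3] [142.8 208.3] 13.2 z [128.7 134.5 139.4 140.7]
shal bridge 231 [654.7 180.3] [100.8  31.2] 85.5 z [174.4 176.9 180.6 182.1]
bowl 952 [545.2 122.6] [148.5 107.6] 86.7 z [46.5 77.  88.6 95.7]
plates 1475 [590.5 333.1] [100.3 198.2] 79.1 z [103.9 131.2 152.7 154.4]
platesTop 860 [564.9 328.4] [79.4 70. ] 89.9 z [144.1 167.4 182.1 185.2]
jar 2220 [ 571.6 -238.8] [ 79.9 146.4] 87.4 z [ 55.9 104.6 114.  115.5]
high 416 dir 79.49482 ends [0.6288 0.0213 0.6921 0.3626] 0.3470998983249515 z [0.16908688 0.17394147 0.17755245]
low 542 dir 79.54931 ends [0.442  0.0531 0.505  0.3946] 0.3472470815408874 z [0.12332161 0.12873786 0.13259313]
```

Emit:
send_rows(
  rows=[
    {"dz": -8,"roll": 6.8,"jaw": -0.28},
    {"dz": -8,"roll": 6.8,"jaw": -0.28},
    {"dz": -8,"roll": 6.8,"jaw": -0.28},
    {"dz": -8,"roll": 6.8,"jaw": -0.28},
    {"dz": -8,"roll": 6.8,"jaw": -0.28},
    {"dz": -8,"roll": 6.8,"jaw": -0.28},
    {"dz": -8,"roll": 6.8,"jaw": -0.28},
    {"dz": -8,"roll": 6.8,"jaw": -0.28},
    {"dz": -8,"roll": 6.8,"jaw": -0.28},
    {"dz": -8,"roll": 6.8,"jaw": -0.28},
    {"dz": -8,"roll": 6.8,"jaw": -0.28},
    {"dz": -8,"roll": 6.9,"jaw": -0.28},
  ],
  force=20,
)

```text
invalid input at $.rows[0]: expected keys dx, dy, dz, roll, jaw
```

```bash
cat >> h.py <<'E'
O=np.array([.5645,.1948]);YW=np.radians(-10.45);ex=np.array([np.cos(YW),np.sin(YW)]);ey=np.array([-ex[1],ex[0]])
def togo(x,y,z,yawdeg):
    "tool-frame mm to the target, and roll deg (about tool z) to the yaw"
    o=get_obs();r=o['eef_rot'];p=o['ee_pos'];d=(np.array([x,y,z])-p)*1000
    from scipy.spatial.transform import Rotation as Ro
    print('t',o['time_s'],'tcp',np.round(p,4),'rot',np.round(np.degrees(r),2),'w',o['grip_width'],'togo',np.round(Ro.from_euler('xyz',r).as_matrix().T@d,1),'roll',round((np.degrees(r[2])-yawdeg+90)%180-90,2))
E
python3 - <<'E'
from td import *
from h import *
d=P[:,:2]-O; X=d@ex; Y=d@ey; Z=P[:,2]
def s(n,m): print(n,m.sum(),'X',np.round(np.percentile(X[m],[1,50,99])*1e3,1),'Y',np.round(np.percentile(Y[m],[1,50,99])*1e3,1))
R=(abs(X)<.16)&(abs(Y)<.15)
s('rim in',R&(abs(X-.06)<.03)&(abs(Y)<.075)&(Z>.130)&(Z<.142))
s('rim out',R&(X>.118)&(X<.16)&(abs(Y)<.08)&(Z>.130)&(Z<.142))
s('ridge',R&(abs(X-.095)<.02)&(Z>.178)&(abs(Y)<.06)); 
q=R&(X<.13)&(Y<-.05)&(Z>.038)&(Z<.09)&(abs(X)<.07); s('bowl',q)
s('plates',R&(abs(X)<.07)&(Y>.06)&(Z>.09)&(Z<.19))
togo(*(O+ex*.095-ey*.007),.30,79.55)
E
```

```text
rim in 221 X [32.9 45.  82.2] Y [-52.9 -15.   40.3]
rim out 181 X [119.3 145.8 154.2] Y [-55.2 -10.7  40.3]
ridge 80 X [ 83.2  93.9 105. ] Y [-36.3  -4.6  39.8]
bowl 1006 X [-48.9   6.6  51.1] Y [-149.3 -124.3  -77.5]
plates 2038 X [-67.5   1.4  67. ] Y [ 94.7 106.8 138.2]
t 0.1 tcp [0.177  0.5205 0.2049] rot [-179.94   -0.    161.22] w 0.0939183966632374 togo [-566.7 -176.9  -94.9] roll 81.67
```

Emit:
send_rows(
  rows=[
    {"dx": 0,"dy": 0,"dz": -8,"roll": 6.8,"jaw": -0.28},
    {"dx": 0,"dy": 0,"dz": -8,"roll": 6.8,"jaw": -0.28},
    {"dx": 0,"dy": 0,"dz": -8,"roll": 6.8,"jaw": -0.28},
    {"dx": 0,"dy": 0,"dz": -8,"roll": 6.8,"jaw": -0.28},
    {"dx": 0,"dy": 0,"dz": -8,"roll": 6.8,"jaw": -0.28},
    {"dx": 0,"dy": 0,"dz": -8,"roll": 6.8,"jaw": -0.28},
    {"dx": 0,"dy": 0,"dz": -8,"roll": 6.8,"jaw": -0.28},
    {"dx": 0,"dy": 0,"dz": -8,"roll": 6.8,"jaw": -0.28},
    {"dx": 0,"dy": 0,"dz": -8,"roll": 6.8,"jaw": -0.28},
    {"dx": 0,"dy": 0,"dz": -8,"roll": 6.8,"jaw": -0.28},
    {"dx": 0,"dy": 0,"dz": -8,"roll": 6.8,"jaw": -0.28},
    {"dx": 0,"dy": 0,"dz": -8,"roll": 6.9,"jaw": -0.28},
  ],
  force=20,
)

```text
time_s: 1.1
ee_pos: [0.177, 0.5206, 0.3015]
eef_rot: [-3.141, 0.001, 1.382]
force: [-0.2, 0.1, -0.6]
grip_width: 0.0599
grip_force: 0.0
```

Run:
```python
from h import *
togo(*(O+ex*.095-ey*.007),.30,79.55)
```

```text
t 1.1 tcp [0.177  0.5206 0.3015] rot [-1.7999e+02  4.0000e-02  7.9180e+01] w 0.05991053571445355 togo [-253.7  536.8    1.6] roll -0.37
```

Emit:
send_rows(
  rows=[
    {"dx": -14,"dy": 29,"dz": 0,"roll": -0.4,"jaw": -0.28},
    {"dx": -14,"dy": 29,"dz": 0,"roll": 0,"jaw": -0.28},
    {"dx": -14,"dy": 29,"dz": 0,"roll": 0,"jaw": -0.28},
    {"dx": -14,"dy": 29,"dz": 0,"roll": 0,"jaw": -0.28},
    {"dx": -14,"dy": 29,"dz": 0,"roll": 0,"jaw": -0.28},
    {"dx": -14,"dy": 29,"dz": 0,"roll": 0,"jaw": -0.28},
    {"dx": -14,"dy": 29,"dz": 0,"roll": 0,"jaw": -0.28},
    {"dx": -14,"dy": 29,"dz": 0,"roll": 0,"jaw": -0.28},
    {"dx": -14,"dy": 29,"dz": 0,"roll": 0,"jaw": -0.28},
    {"dx": -14,"dy": 29,"dz": 0,"roll": 0,"jaw": -0.28},
    {"dx": -14,"dy": 29,"dz": 0,"roll": 0,"jaw": -0.28},
    {"dx": -14,"dy": 29,"dz": 0,"roll": 0,"jaw": -0.28},
  ],
)

```text
time_s: 2.1
ee_pos: [0.4912, 0.293, 0.3011]
eef_rot: [-3.141, 0.0, 1.395]
force: [-0.0, -0.1, 0.3]
grip_width: 0.06
grip_force: 0.0
```

Emit:
send_rows(
  rows=[
    {"dx": -14,"dy": 29,"dz": 0,"roll": 0,"jaw": -0.28},
    {"dx": -14,"dy": 29,"dz": 0,"roll": 0,"jaw": -0.28},
    {"dx": -14,"dy": 29,"dz": 0,"roll": 0,"jaw": -0.28},
    {"dx": -14,"dy": 29,"dz": 0,"roll": 0,"jaw": -0.28},
    {"dx": -14,"dy": 29,"dz": 0,"roll": 0,"jaw": -0.28},
    {"dx": -14,"dy": 29,"dz": 0,"roll": 0,"jaw": -0.28},
    {"dx": 0,"dy": 0,"dz": 0,"roll": 0,"jaw": -0.28},
  ],
)

```text
time_s: 2.68
ee_pos: [0.6497, 0.1772, 0.2992]
eef_rot: [-3.14, 0.002, 1.391]
force: [0.8, 0.6, -0.2]
grip_width: 0.0601
grip_force: 0.0
```

Run:
```python
from h import *
f,W=cam('wrist'); save('pics/w1.png',f)
togo(*(O+ex*.095-ey*.007),.131,79.55)
d=W[...,:2]-O; X=d@ex*1e3; Y=d@ey*1e3; Z=W[...,2]
def s(n,m): print(n,m.sum(),'X',np.round(np.percentile(X[m],[1,50,99]),1),'Y',np.round(np.percentile(Y[m],[1,50,99]),1),np.percentile(Z[m],[50,95]))
s('ridge',(abs(X-95)<25)&(abs(Y)<70)&(Z>.178)&(Z<.19))
s('rim in',(abs(X-60)<30)&(abs(Y)<80)&(abs(Z-.136)<.004))
s('rim out',(abs(X-135)<20)&(abs(Y)<80)&(abs(Z-.136)<.004))
s('rail',(abs(X-95)<20)&(abs(Y)<150)&(abs(Y+7)>35)&(Z>.166)&(Z<.178))
```

```text
t 2.7333 tcp [0.6481 0.179  0.2996] rot [-1.7988e+02  6.0000e-02  7.9750e+01] w 0.05997576705784378 togo [ -6.5  10.2 168.5] roll 0.2
ridge 334 X [87.  91.9 97.3] Y [-33.8  -5.2  21.1] [0.17874359 0.17972945]
rim in 650 X [34.1 40.4 76.6] Y [-51.5   5.2  38. ] [0.13562381 0.1369283 ]
rim out 536 X [116.  146.5 150. ] Y [-51.4  -4.8  38.2] [0.13556049 0.13686064]
rail 2508 X [87.2 91.9 96.9] Y [-145.9   59.6  148.4] [0.17405902 0.17569195]
```

View pics/w1.png

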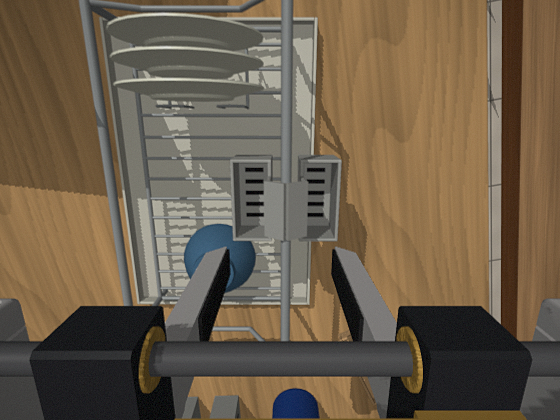

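Emit:
send_rows(
  rows=[
    {"dx": -3,"dy": 4,"dz": 17,"roll": 0.2,"jaw": -0.28},
    {"dx": -3.5,"dy": 3.7,"dz": 17,"roll": 0,"jaw": -0.28},
    {"dx": 0,"dy": 0,"dz": 17,"roll": 0,"jaw": -0.28},
    {"dx": 0,"dy": 0,"dz": 17,"roll": 0,"jaw": -0.28},
    {"dx": 0,"dy": 0,"dz": 17,"roll": 0,"jaw": -0.28},
    {"dx": 0,"dy": 0,"dz": 17,"roll": 0,"jaw": -0.28},
    {"dx": 0,"dy": 0,"dz": 17,"roll": 0,"jaw": -0.28},
    {"dx": 0,"dy": 0,"dz": 0,"roll": 0,"jaw": -0.28},
  ],
)

```text
time_s: 3.4
ee_pos: [0.6513, 0.1739, 0.1789]
eef_rot: [-3.136, 0.002, 1.392]
force: [-0.0, 0.0, -1.3]
grip_width: 0.0604
grip_force: 0.0
```

Run:
```python
from h import *
togo(*(O+ex*.0925-ey*.0065),.131,79.55)
```

```text
t 3.4 tcp [0.6513 0.1739 0.1789] rot [-1.7971e+02  1.1000e-01  7.9770e+01] w 0.06042996390829596 togo [-1.6  3.6 47.9] roll 0.22
```

Emit:
send_rows(
  rows=[
    {"dx": -1.5,"dy": 2.5,"dz": 8,"roll": 0.2,"jaw": -0.28},
    {"dx": 0,"dy": 0,"dz": 8,"roll": 0,"jaw": -0.28},
    {"dx": 0,"dy": 0,"dz": 8,"roll": 0,"jaw": -0.28},
    {"dx": 0,"dy": 0,"dz": 8,"roll": 0,"jaw": -0.28},
    {"dx": 0,"dy": 0,"dz": 8,"roll": 0,"jaw": -0.28},
    {"dx": 0,"dy": 0,"dz": 7,"roll": 0,"jaw": -0.28},
    {"dx": 0,"dy": 0,"dz": 0,"roll": 0,"jaw": -0.28},
    {"dx": 0,"dy": 0,"dz": 0,"roll": 0,"jaw": -0.28},
  ],
)

```text
time_s: 4.07
ee_pos: [0.6553, 0.1714, 0.1351]
eef_rot: [-3.141, 0.0, 1.388]
force: [0.6, 1.0, 0.5]
grip_width: 0.06
grip_force: 0.0
```

Run:
```python
from h import *
togo(*(O+ex*.0925-ey*.0065),.131,79.55)
```

```text
t 4.0667 tcp [0.6553 0.1714 0.1351] rot [-1.7997e+02  1.0000e-02  7.9520e+01] w 0.060025880051831154 togo [ 0.1 -1.   4.1] roll -0.03
```

Emit:
send_rows(
  rows=[
    {"dx": 0,"dy": -0.5,"dz": 3,"roll": 0,"jaw": -0.28},
    {"dx": 0,"dy": 0,"dz": 0,"roll": 0,"jaw": 0.0},
    {"dx": 0,"dy": 0,"dz": 0,"roll": 0,"jaw": 0.2},
    {"dx": 0,"dy": 0,"dz": 0,"roll": 0,"jaw": 0.4},
    {"dx": 0,"dy": 0,"dz": 0,"roll": 0,"jaw": 1},
    {"dx": 0,"dy": 0,"dz": 0,"roll": 0,"jaw": 1},
    {"dx": 0,"dy": 0,"dz": 0,"roll": 0,"jaw": 1},
    {"dx": 0,"dy": 0,"dz": 0,"roll": 0,"jaw": 1},
  ],
  force=20,
)

```text
time_s: 4.73
ee_pos: [0.6548, 0.1715, 0.1327]
eef_rot: [-3.141, -0.0, 1.388]
force: [-4.1, 0.4, 3.2]
grip_width: 0.0407
grip_force: 20.0
```

Emit:
send_rows(
  rows=[
    {"dx": 0,"dy": 0,"dz": -4,"roll": 0,"jaw": 1},
    {"dx": 0,"dy": 0,"dz": -8,"roll": 0,"jaw": 1},
    {"dx": 0,"dy": 0,"dz": -12,"roll": 0,"jaw": 1},
    {"dx": 0,"dy": 0,"dz": -12,"roll": 0,"jaw": 1},
    {"dx": 0,"dy": 0,"dz": -12,"roll": 0,"jaw": 1},
    {"dx": 0,"dy": 0,"dz": -12,"roll": 0,"jaw": 1},
    {"dx": 0,"dy": 0,"dz": -12,"roll": 0,"jaw": 1},
    {"dx": 0,"dy": 0,"dz": -12,"roll": 0,"jaw": 1},
    {"dx": 0,"dy": 0,"dz": -12,"roll": 0,"jaw": 1},
    {"dx": 0,"dy": 0,"dz": -12,"roll": 0,"jaw": 1},
    {"dx": 0,"dy": 0,"dz": -7,"roll": 0,"jaw": 1},
    {"dx": 0,"dy": 0,"dz": 0,"roll": 0,"jaw": 1},
  ],
)

```text
time_s: 5.73
ee_pos: [0.6553, 0.1716, 0.2495]
eef_rot: [3.139, -0.001, 1.388]
force: [1.1, -0.8, -2.0]
grip_width: 0.0408
grip_force: 20.0
```

Run:
```python
from h import *
f,W=cam('wrist'); save('pics/w2.png',f)
togo(*(O-ex*.0975+ey*.004),.250,79.55)
d=W[...,:2]-O; X=d@ex*1e3; Y=d@ey*1e3; Z=W[...,2]
def s(n,m): print(n,m.sum(),'X',np.round(np.percentile(X[m],[1,50,99]),1),'Y',np.round(np.percentile(Y[m],[1,50,99]),1),np.percentile(Z[m],[5,50,95]))
s('ridge',(abs(X-95)<30)&(abs(Y)<70)&(Z>.285)&(Z<.31))
s('rim in',(abs(X-53)<22)&(abs(Y)<80)&(abs(Z-.25)<.02))
s('rim out',(abs(X-135)<20)&(abs(Y)<80)&(abs(Z-.25)<.02))
```

```text
t 5.7833 tcp [0.6551 0.1715 0.2481] rot [ 1.7994e+02 -2.0000e-02  7.9520e+01] w 0.04110000747656116 togo [  10.4 -190.8   -2.1] roll -0.03
ridge 9531 X [ 66.6  94.2 123.5] Y [-30.6   0.6  21.3] [0.2857672 0.2923048 0.3045421]
rim in 2945 X [36.2 39.7 73.9] Y [-48.1  13.4  38.5] [0.23249706 0.24936403 0.25659801]
rim out 2951 X [116.3 148.4 151.5] Y [-48.1  13.   38.5] [0.23265143 0.25095723 0.25589873]
```

View pics/w2.png

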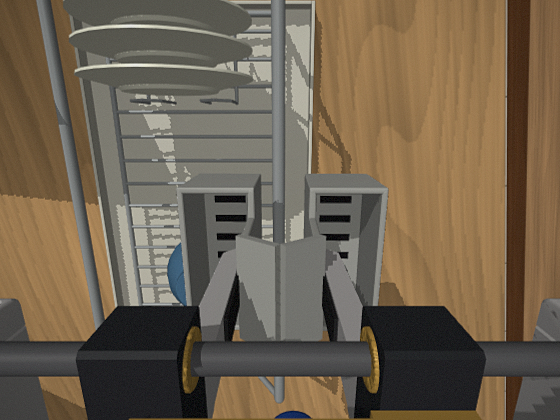

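Shallow is held level and clear of the rail (ridge around 280,280 between the fingers). Now across to the low rail.

Emit:
send_rows(
  rows=[
    {"dx": 1,"dy": -8,"dz": 0,"roll": 0,"jaw": 1},
    {"dx": 1,"dy": -15,"dz": 0,"roll": 0,"jaw": 1},
    {"dx": 1,"dy": -19,"dz": 0,"roll": 0,"jaw": 1},
    {"dx": 1,"dy": -19,"dz": 0,"roll": 0,"jaw": 1},
    {"dx": 1,"dy": -19,"dz": 0,"roll": 0,"jaw": 1},
    {"dx": 1,"dy": -19,"dz": 0,"roll": 0,"jaw": 1},
    {"dx": 1,"dy": -19,"dz": 0,"roll": 0,"jaw": 1},
    {"dx": 1,"dy": -19,"dz": 0,"roll": 0,"jaw": 1},
    {"dx": 1,"dy": -19,"dz": 0,"roll": 0,"jaw": 1},
    {"dx": 1,"dy": -19,"dz": 0,"roll": 0,"jaw": 1},
    {"dx": 0,"dy": -12,"dz": 0,"roll": 0,"jaw": 1},
    {"dx": 0,"dy": -4,"dz": 0,"roll": 0,"jaw": 1},
  ],
)

```text
time_s: 6.78
ee_pos: [0.4674, 0.2163, 0.2471]
eef_rot: [-3.141, 0.0, 1.389]
force: [-0.2, 0.9, -1.4]
grip_width: 0.0408
grip_force: 20.0
```

Emit:
send_rows(
  rows=[
    {"dx": 0,"dy": 0,"dz": 0,"roll": 0,"jaw": 1},
    {"dx": 0,"dy": 0,"dz": 0,"roll": 0,"jaw": 1},
    {"dx": 0,"dy": 0,"dz": 0,"roll": 0,"jaw": 1},
  ],
)

```text
time_s: 7.03
ee_pos: [0.4695, 0.2158, 0.2471]
eef_rot: [-3.141, 0.0, 1.387]
force: [0.2, -0.2, -2.5]
grip_width: 0.0407
grip_force: 20.0
```

Run:
```python
from h import *
f,W=cam('wrist'); save('pics/w3.png',f)
togo(*(O-ex*.0975+ey*.004),.250,79.55)
d=W[...,:2]-O; X=d@ex*1e3; Y=d@ey*1e3; Z=W[...,2]
def s(n,m): print(n,m.sum(),'X',np.round(np.percentile(X[m],[1,50,99]),1),'Y',np.round(np.percentile(Y[m],[1,50,99]),1),np.percentile(Z[m],[5,50,95]))
s('lowrail',(abs(X+95)<20)&(Y>50)&(Y<160)&(abs(Z-.127)<.006))
s('plates',(abs(X)<70)&(Y>60)&(Y<150)&(Z>.1)&(Z<.19))
s('rim in',(abs(X+50)<25)&(abs(Y)<80)&(abs(Z-.25)<.015))
s('rim out',(abs(X+140)<20)&(abs(Y)<80)&(abs(Z-.25)<.015))
```

```text
t 7.0833 tcp [0.4694 0.2158 0.2471] rot [-1.7998e+02  2.0000e-02  7.9490e+01] w 0.04071704102207375 togo [ 0.6 -0.2 -2.9] roll -0.06
lowrail 1682 X [-102.9  -97.8  -76.2] Y [ 51.6 110.9 159. ] [0.12621694 0.12914277 0.13083359]
plates 9721 X [-67.5 -13.9  53.5] Y [ 98.  126.4 149.8] [0.11480928 0.15266872 0.18098617]
rim in 2416 X [-73.8 -42.5 -39.3] Y [-38.6  23.7  48.3] [0.23691378 0.25025579 0.25305349]
rim out 2314 X [-154.8 -151.3 -121.1] Y [-38.4  23.1  48.3] [0.23661959 0.2486648  0.25307977]
```

Emit:
send_rows(
  rows=[
    {"dx": 0,"dy": -0.5,"dz": 8,"roll": 0,"jaw": 1},
    {"dx": 0,"dy": 0,"dz": 14,"roll": 0,"jaw": 1},
    {"dx": 0,"dy": 0,"dz": 14,"roll": 0,"jaw": 1},
    {"dx": 0,"dy": 0,"dz": 14,"roll": 0,"jaw": 1},
    {"dx": 0,"dy": 0,"dz": 14,"roll": 0,"jaw": 1},
    {"dx": 0,"dy": 0,"dz": 14,"roll": 0,"jaw": 1},
    {"dx": 0,"dy": 0,"dz": 14,"roll": 0,"jaw": 1},
    {"dx": 0,"dy": 0,"dz": 14,"roll": 0,"jaw": 1},
    {"dx": 0,"dy": 0,"dz": 14,"roll": 0,"jaw": 1},
    {"dx": 0,"dy": 0,"dz": 14,"roll": 0,"jaw": 1},
    {"dx": 0,"dy": 0,"dz": 9,"roll": 0,"jaw": 1},
    {"dx": 0,"dy": 0,"dz": 3,"roll": 0,"jaw": 1},
  ],
)

```text
time_s: 8.08
ee_pos: [0.4678, 0.2157, 0.0996]
eef_rot: [-3.139, 0.001, 1.388]
force: [-0.2, 0.2, -2.5]
grip_width: 0.0407
grip_force: 20.0
```

Emit:
send_rows(
  rows=[
    {"dx": 0,"dy": 0,"dz": 2,"roll": 0,"jaw": 1},
    {"dx": 0,"dy": 0,"dz": 2,"roll": 0,"jaw": 1},
    {"dx": 0,"dy": 0,"dz": 0,"roll": 0,"jaw": 1},
    {"dx": 0,"dy": 0,"dz": 0,"roll": 0,"jaw": 1},
  ],
)

```text
time_s: 8.42
ee_pos: [0.4687, 0.2162, 0.0979]
eef_rot: [3.141, -0.0, 1.388]
force: [0.1, -0.4, -2.0]
grip_width: 0.0407
grip_force: 20.0
```

Emit:
send_rows(
  rows=[
    {"dx": 0,"dy": 0,"dz": 2,"roll": 0,"jaw": 1},
    {"dx": 0,"dy": 0,"dz": 2,"roll": 0,"jaw": 1},
    {"dx": 0,"dy": 0,"dz": 2,"roll": 0,"jaw": 1},
    {"dx": 0,"dy": 0,"dz": 1,"roll": 0,"jaw": 1},
    {"dx": 0,"dy": 0,"dz": 0,"roll": 0,"jaw": 1},
    {"dx": 0,"dy": 0,"dz": 0,"roll": 0,"jaw": 1},
  ],
)

```text
time_s: 8.92
ee_pos: [0.4684, 0.2161, 0.0904]
eef_rot: [-3.141, 0.0, 1.388]
force: [-1.0, -0.3, -1.9]
grip_width: 0.0406
grip_force: 20.0
```

Emit:
send_rows(
  rows=[
    {"dx": 0,"dy": 0,"dz": 1,"roll": 0,"jaw": 1},
    {"dx": 0,"dy": 0,"dz": 1,"roll": 0,"jaw": 1},
    {"dx": 0,"dy": 0,"dz": 0,"roll": 0,"jaw": 1},
    {"dx": 0,"dy": 0,"dz": 0,"roll": 0,"jaw": 1},
  ],
)

```text
time_s: 9.25
ee_pos: [0.4684, 0.2161, 0.0884]
eef_rot: [-3.141, 0.0, 1.388]
force: [0.8, 0.0, -2.0]
grip_width: 0.0409
grip_force: 20.0
```

Emit:
send_rows(
  rows=[
    {"dx": 0,"dy": 0,"dz": 1,"roll": 0,"jaw": 1},
    {"dx": 0,"dy": 0,"dz": 1,"roll": 0,"jaw": 1},
    {"dx": 0,"dy": 0,"dz": 0,"roll": 0,"jaw": 1},
    {"dx": 0,"dy": 0,"dz": 0,"roll": 0,"jaw": 1},
  ],
)

```text
time_s: 9.58
ee_pos: [0.469, 0.2162, 0.0872]
eef_rot: [3.14, -0.001, 1.388]
force: [-0.4, -0.8, 5.2]
grip_width: 0.0408
grip_force: 20.0
```

Emit:
send_rows(
  rows=[
    {"dx": 0,"dy": 0,"dz": 0,"roll": 0,"jaw": 0.1},
    {"dx": 0,"dy": 0,"dz": 0,"roll": 0,"jaw": -0.1},
    {"dx": 0,"dy": 0,"dz": 0,"roll": 0,"jaw": -0.28},
    {"dx": 0,"dy": 0,"dz": 0,"roll": 0,"jaw": -0.28},
    {"dx": 0,"dy": 0,"dz": -3,"roll": 0,"jaw": -0.28},
    {"dx": 0,"dy": 0,"dz": -8,"roll": 0,"jaw": -0.28},
    {"dx": 0,"dy": 0,"dz": -12,"roll": 0,"jaw": -0.28},
    {"dx": 0,"dy": 0,"dz": -16,"roll": 0,"jaw": -0.28},
    {"dx": 0,"dy": 0,"dz": -20,"roll": 0,"jaw": -0.28},
    {"dx": 0,"dy": 0,"dz": -20,"roll": 0,"jaw": -0.28},
    {"dx": 0,"dy": 0,"dz": -20,"roll": 0,"jaw": -0.28},
    {"dx": 0,"dy": 0,"dz": -20,"roll": 0,"jaw": -0.28},
  ],
)

```text
time_s: 10.58
ee_pos: [0.4683, 0.2161, 0.2072]
eef_rot: [3.141, -0.0, 1.388]
force: [-0.3, 0.6, 0.5]
grip_width: 0.0603
grip_force: 0.0
```

Emit:
send_rows(
  rows=[
    {"dx": 0,"dy": 0,"dz": -20,"roll": 0,"jaw": -0.28},
    {"dx": 0,"dy": 0,"dz": -20,"roll": 0,"jaw": -0.28},
    {"dx": 0,"dy": 0,"dz": -20,"roll": 0,"jaw": -0.28},
    {"dx": 0,"dy": 0,"dz": 0,"roll": 0,"jaw": -0.28},
    {"dx": 0,"dy": 0,"dz": 0,"roll": 0,"jaw": -0.28},
  ],
)

```text
time_s: 11.0
ee_pos: [0.4685, 0.2162, 0.2665]
eef_rot: [3.14, -0.001, 1.388]
force: [-0.3, 0.6, -0.2]
grip_width: 0.0602
grip_force: 0.0
```

Run:
```python
from h import *
togo(.440,-.2435,.30,82.5)
f,W=cam('wrist'); save('pics/w4.png',f)
d=W[...,:2]-O; X=d@ex*1e3; Y=d@ey*1e3; Z=W[...,2]
def s(n,m): print(n,m.sum(),'X',np.round(np.percentile(X[m],[1,50,99]),1),'Y',np.round(np.percentile(Y[m],[1,50,99]),1),np.percentile(Z[m],[5,50,95,99]))
s('ridge',(abs(X+97)<25)&(abs(Y)<60)&(abs(Z-.136)<.01))
s('rim in',(abs(X+50)<25)&(abs(Y)<80)&(abs(Z-.091)<.005))
s('rim out',(abs(X+140)<20)&(abs(Y)<80)&(abs(Z-.091)<.005))
```

```text
t 11.0 tcp [0.4685 0.2162 0.2665] rot [ 1.799e+02 -6.000e-02  7.952e+01] w 0.060168789641108486 togo [-457.2   55.6  -33.9] roll -2.98
ridge 2145 X [-111.6  -97.6  -83.5] Y [-57.2   5.   57.5] [0.12649575 0.12986433 0.1340136  0.13486923]
rim in 547 X [-74.3 -42.6 -39.2] Y [-41.2   2.4  48.6] [0.08670737 0.09168026 0.09312161 0.09362095]
rim out 460 X [-155.  -151.8 -121. ] Y [-40.4   7.5  48.6] [0.08723568 0.08949802 0.09083069 0.09149972]
```

View pics/w4.png

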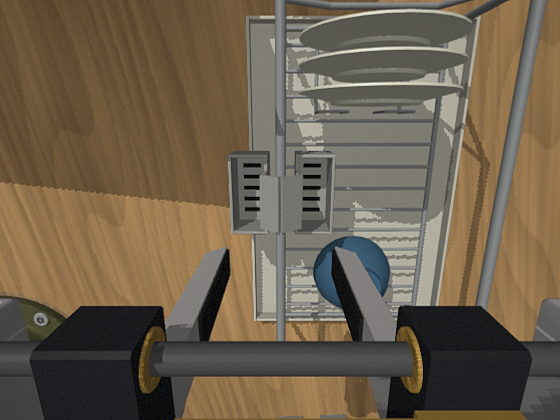

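Shallow straddles the low rail, seated (around 281,192), clear of bowl and plates. Off to the deep caddy.

Emit:
send_rows(
  rows=[
    {"dx": -28,"dy": 3.5,"dz": -3,"roll": 0,"jaw": -0.28},
    {"dx": -28,"dy": 3.5,"dz": -3,"roll": 0,"jaw": -0.28},
    {"dx": -28,"dy": 3.5,"dz": -3,"roll": 0,"jaw": -0.28},
    {"dx": -28,"dy": 3.5,"dz": -3,"roll": 0,"jaw": -0.28},
    {"dx": -28,"dy": 3.5,"dz": -3,"roll": 0,"jaw": -0.28},
    {"dx": -28,"dy": 3.5,"dz": -3,"roll": 0,"jaw": -0.28},
    {"dx": -28,"dy": 3.5,"dz": -3,"roll": 0,"jaw": -0.28},
    {"dx": -28,"dy": 3.5,"dz": -3,"roll": 0,"jaw": -0.28},
    {"dx": -28,"dy": 3.5,"dz": -3,"roll": 0,"jaw": -0.28},
    {"dx": -28,"dy": 3.5,"dz": -3,"roll": 0,"jaw": -0.28},
    {"dx": -28,"dy": 3.5,"dz": -3,"roll": 0,"jaw": -0.28},
    {"dx": -28,"dy": 3.5,"dz": -1,"roll": 0,"jaw": -0.28},
  ],
)

```text
time_s: 12.05
ee_pos: [0.448, -0.1232, 0.2988]
eef_rot: [-3.14, -0.0, 1.388]
force: [1.0, 0.5, -0.0]
grip_width: 0.0604
grip_force: 0.0
```

Emit:
send_rows(
  rows=[
    {"dx": -28,"dy": 3.5,"dz": 0,"roll": 0,"jaw": -0.28},
    {"dx": -28,"dy": 3.5,"dz": 0,"roll": 0,"jaw": -0.28},
    {"dx": -28,"dy": 3.5,"dz": 0,"roll": 0,"jaw": -0.28},
    {"dx": -28,"dy": 3.5,"dz": 0,"roll": -3,"jaw": -0.28},
    {"dx": -9,"dy": 0,"dz": 0,"roll": 0,"jaw": -0.28},
    {"dx": 0,"dy": 0,"dz": 0,"roll": 0,"jaw": -0.28},
    {"dx": 0,"dy": 0,"dz": 0,"roll": 0,"jaw": -0.28},
    {"dx": 0,"dy": 0,"dz": 0,"roll": 0,"jaw": -0.28},
  ],
)

```text
time_s: 12.72
ee_pos: [0.4409, -0.2424, 0.2992]
eef_rot: [-3.141, -0.0, 1.44]
force: [-1.1, -0.0, 0.1]
grip_width: 0.0601
grip_force: 0.0
```

Run:
```python
from h import *
f,W=cam('wrist'); save('pics/w5.png',f)
Z=W[...,2]
m=(abs(W[...,0]-.44)<.09)&(abs(W[...,1]+.244)<.09)
for n,a,b in(('rim',.082,.088),('ridge',.122,.135)):
    q=W[m&(Z>a)&(Z<b)]
    c,s,t=cv2.minAreaRect((q[:,:2]*1000).astype(np.float32)); print(n,len(q),c,s,t,q.mean(0))
togo(c[0]/1e3,c[1]/1e3,.081,82.5)
```

```text
rim 1167 (438.88922119140625, -245.07847595214844) (109.91970825195312, 116.47611236572266) 82.48200225830078 [ 0.43988658 -0.24108406  0.08468598]
ridge 1016 (438.1105041503906, -244.89637756347656) (56.50790786743164, 27.170963287353516) 81.14885711669922 [ 0.43920743 -0.24426208  0.12554588]
t 12.7667 tcp [ 0.441  -0.2423  0.2994] rot [-1.800e+02 -1.000e-02  8.255e+01] w 0.06009776132071979 togo [ -3.   -2.5 218.4] roll 0.05
```

View pics/w5.png

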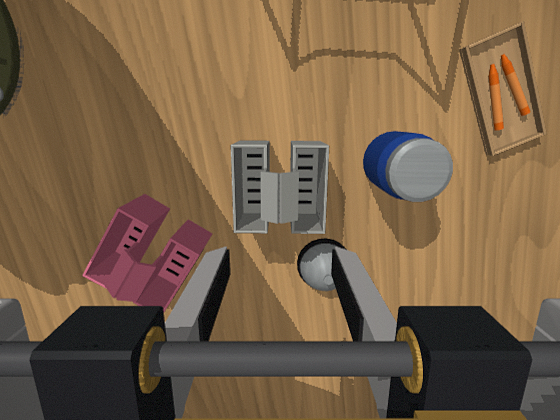

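Deep caddy (280,187) well-aligned under the gripper, jar and bell clear. Descend.

Emit:
send_rows(
  rows=[
    {"dx": -3,"dy": -2,"dz": 10,"roll": 0,"jaw": -0.28},
    {"dx": 0,"dy": 0,"dz": 20,"roll": 0,"jaw": -0.28},
    {"dx": 0,"dy": 0,"dz": 24,"roll": 0,"jaw": -0.28},
    {"dx": 0,"dy": 0,"dz": 24,"roll": 0,"jaw": -0.28},
    {"dx": 0,"dy": 0,"dz": 24,"roll": 0,"jaw": -0.28},
    {"dx": 0,"dy": 0,"dz": 20,"roll": 0,"jaw": -0.28},
    {"dx": 0,"dy": 0,"dz": 10,"roll": 0,"jaw": -0.28},
    {"dx": 0,"dy": 0,"dz": 10,"roll": 0,"jaw": -0.28},
    {"dx": 0,"dy": 0,"dz": 0,"roll": 0,"jaw": -0.28},
    {"dx": 0,"dy": 0,"dz": 0,"roll": 0,"jaw": -0.28},
  ],
)

```text
time_s: 13.6
ee_pos: [0.4386, -0.2462, 0.1579]
eef_rot: [3.141, 0.0, 1.44]
force: [-1.2, -0.2, -0.4]
grip_width: 0.0601
grip_force: 0.0
```

Run:
```python
from h import *
togo(.4387,-.245,.081,82.5)
```

```text
t 13.6 tcp [ 0.4386 -0.2462  0.1579] rot [1.7998e+02 1.0000e-02 8.2530e+01] w 0.06011245808476299 togo [ 1.2 -0.1 76.9] roll 0.03
```

Emit:
send_rows(
  rows=[
    {"dx": 1,"dy": 0,"dz": 10,"roll": 0,"jaw": -0.28},
    {"dx": 0,"dy": 0,"dz": 14,"roll": 0,"jaw": -0.28},
    {"dx": 0,"dy": 0,"dz": 14,"roll": 0,"jaw": -0.28},
    {"dx": 0,"dy": 0,"dz": 14,"roll": 0,"jaw": -0.28},
    {"dx": 0,"dy": 0,"dz": 12,"roll": 0,"jaw": -0.28},
    {"dx": 0,"dy": 0,"dz": 8,"roll": 0,"jaw": -0.28},
    {"dx": 0,"dy": 0,"dz": 4,"roll": 0,"jaw": -0.28},
    {"dx": 0,"dy": 0,"dz": 0,"roll": 0,"jaw": -0.28},
    {"dx": 0,"dy": 0,"dz": 0,"roll": 0,"jaw": -0.1},
    {"dx": 0,"dy": 0,"dz": 0,"roll": 0,"jaw": 0},
  ],
)

```text
time_s: 14.43
ee_pos: [0.4389, -0.2455, 0.0822]
eef_rot: [3.14, 0.001, 1.44]
force: [-0.4, 0.2, -0.2]
grip_width: 0.0505
grip_force: 0.0
```

Emit:
send_rows(
  rows=[
    {"dx": 0,"dy": 0,"dz": 0,"roll": 0,"jaw": 0.1},
    {"dx": 0,"dy": 0,"dz": 0,"roll": 0,"jaw": 0.2},
    {"dx": 0,"dy": 0,"dz": 0,"roll": 0,"jaw": 1},
    {"dx": 0,"dy": 0,"dz": 0,"roll": 0,"jaw": 1},
    {"dx": 0,"dy": 0,"dz": 0,"roll": 0,"jaw": 1},
    {"dx": 0,"dy": 0,"dz": 0,"roll": 0,"jaw": 1},
  ],
  force=20,
)

```text
time_s: 14.93
ee_pos: [0.439, -0.2455, 0.082]
eef_rot: [3.14, 0.001, 1.44]
force: [2.9, -0.3, 6.2]
grip_width: 0.0404
grip_force: 20.0
```

Emit:
send_rows(
  rows=[
    {"dx": 0,"dy": 0,"dz": -5,"roll": 0,"jaw": 1},
    {"dx": 0,"dy": 0,"dz": -10,"roll": 0,"jaw": 1},
    {"dx": 0,"dy": 0,"dz": -18,"roll": 0,"jaw": 1},
    {"dx": 0,"dy": 0,"dz": -22,"roll": 0,"jaw": 1},
    {"dx": 0,"dy": 0,"dz": -24,"roll": 0,"jaw": 1},
    {"dx": 0,"dy": 0,"dz": -24,"roll": 0,"jaw": 1},
    {"dx": 0,"dy": 0,"dz": -24,"roll": 0,"jaw": 1},
    {"dx": 0,"dy": 0,"dz": -24,"roll": 0,"jaw": 1},
    {"dx": 0,"dy": 0,"dz": -24,"roll": 0,"jaw": 1},
    {"dx": 0,"dy": 0,"dz": -24,"roll": 0,"jaw": 1},
    {"dx": 0,"dy": 0,"dz": -14,"roll": 0,"jaw": 1},
    {"dx": 0,"dy": 0,"dz": -7,"roll": 0,"jaw": 1},
  ],
)

```text
time_s: 15.93
ee_pos: [0.4385, -0.2453, 0.3039]
eef_rot: [3.14, 0.001, 1.44]
force: [-0.1, -0.7, -1.6]
grip_width: 0.0408
grip_force: 20.0
```

Run:
```python
from h import *
f,W=cam('wrist'); save('pics/w6.png',f)
print(get_obs()['force'])
togo(*(O+ex*.092+ey*.006),.30,79.55)
```

```text
[ 0.40531756  0.27279431 -0.7114513 ]
t 15.9833 tcp [ 0.4386 -0.2453  0.304 ] rot [1.7987e+02 7.0000e-02 8.2510e+01] w 0.040905276026278116 togo [454.  159.7   3.8] roll 2.96
```

Emit:
send_rows(
  rows=[
    {"dx": 8,"dy": 3,"dz": 0,"roll": 0,"jaw": 1},
    {"dx": 16,"dy": 6,"dz": 0,"roll": 0,"jaw": 1},
    {"dx": 23,"dy": 8,"dz": 0,"roll": 0,"jaw": 1},
    {"dx": 23,"dy": 8,"dz": 0,"roll": 0,"jaw": 1},
    {"dx": 23,"dy": 8,"dz": 0,"roll": 0,"jaw": 1},
    {"dx": 23,"dy": 8,"dz": 0,"roll": 0,"jaw": 1},
    {"dx": 23,"dy": 8,"dz": 0,"roll": 0,"jaw": 1},
    {"dx": 23,"dy": 8,"dz": 0,"roll": 0,"jaw": 1},
    {"dx": 23,"dy": 8,"dz": 0,"roll": 0,"jaw": 1},
    {"dx": 23,"dy": 8,"dz": 0,"roll": 0,"jaw": 1},
    {"dx": 23,"dy": 8,"dz": 0,"roll": 0,"jaw": 1},
    {"dx": 23,"dy": 8,"dz": 0,"roll": 0,"jaw": 1},
  ],
)

```text
time_s: 16.98
ee_pos: [0.5598, -0.0031, 0.2998]
eef_rot: [-3.139, 0.0, 1.44]
force: [-0.4, 0.7, -2.2]
grip_width: 0.0409
grip_force: 20.0
```

Emit:
send_rows(
  rows=[
    {"dx": 23,"dy": 8,"dz": 0,"roll": 0,"jaw": 1},
    {"dx": 23,"dy": 8,"dz": 0,"roll": 0,"jaw": 1},
    {"dx": 23,"dy": 8,"dz": 0,"roll": 0,"jaw": 1},
    {"dx": 23,"dy": 8,"dz": 0,"roll": 0,"jaw": 1},
    {"dx": 23,"dy": 8,"dz": 0,"roll": 0,"jaw": 1},
    {"dx": 23,"dy": 8,"dz": 0,"roll": 0,"jaw": 1},
    {"dx": 23,"dy": 8,"dz": 0,"roll": 0,"jaw": 1},
    {"dx": 20,"dy": 8,"dz": 0,"roll": 1,"jaw": 1},
    {"dx": 15,"dy": 5,"dz": 0,"roll": 1,"jaw": 1},
    {"dx": 6,"dy": 2,"dz": 0,"roll": 1,"jaw": 1},
    {"dx": 0,"dy": 0,"dz": 0,"roll": 0,"jaw": 1},
    {"dx": 0,"dy": 0,"dz": 0,"roll": 0,"jaw": 1},
  ],
)

```text
time_s: 17.98
ee_pos: [0.6567, 0.1857, 0.3004]
eef_rot: [-3.14, 0.001, 1.388]
force: [0.6, -0.9, -2.0]
grip_width: 0.0404
grip_force: 20.0
```

```bash
cat > chk.py <<'E'
from h import *
f,W=cam('wrist'); save('pics/w7.png',f)
togo(*(O+ex*.092+ey*.006),.30,79.55)
d=W[...,:2]-O; X=d@ex*1e3; Y=d@ey*1e3; Z=W[...,2]
def s(n,m): print(n,m.sum(),'X',np.round(np.percentile(X[m],[1,50,99]),1),'Y',np.round(np.percentile(Y[m],[1,50,99]),1),np.percentile(Z[m],[5,50,95]))
s('rail',(abs(X-92)<20)&(Y>60)&(Y<160)&(abs(Z-.173)<.005))
s('plates',(abs(X)<80)&(Y>60)&(Y<150)&(Z>.1)&(Z<.19))
q=W[(abs(X-92)<75)&(abs(Y)<80)&(Z>.295)&(Z<.315)]
q=q[:,:2]-O; q=np.stack([q@ex,q@ey],1)
print('rimrect',cv2.minAreaRect((q*1000).astype(np.float32)))
E
python3 chk.py
```

```text
t 18.0333 tcp [0.6567 0.1852 0.301 ] rot [-1.7996e+02  3.0000e-02  7.9520e+01] w 0.040643406728833105 togo [-1.3 -0.4  1. ] roll -0.03
rail 1404 X [87.  91.6 96.9] Y [ 61.2 114.3 159.1] [0.17089519 0.17408142 0.17570456]
plates 6303 X [-65.    2.8  63.5] Y [ 98.1 127.  149.8] [0.11346919 0.15164897 0.18055173]
rimrect ((91.94325256347656, 8.952144622802734), (108.40325164794922, 116.44070434570312), 89.64717864990234)
```

View pics/w7.png

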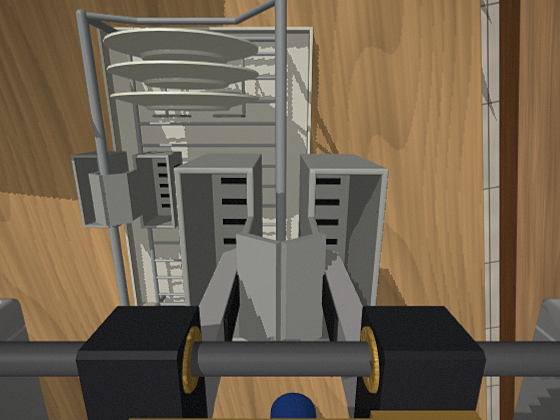

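Deep is level and centred over the high rail; shallow still seated at left (115,190). Descend.

Emit:
send_rows(
  rows=[
    {"dx": -1,"dy": 0,"dz": 7,"roll": 0,"jaw": 1},
    {"dx": 0,"dy": 0,"dz": 14,"roll": 0,"jaw": 1},
    {"dx": 0,"dy": 0,"dz": 15,"roll": 0,"jaw": 1},
    {"dx": 0,"dy": 0,"dz": 15,"roll": 0,"jaw": 1},
    {"dx": 0,"dy": 0,"dz": 15,"roll": 0,"jaw": 1},
    {"dx": 0,"dy": 0,"dz": 15,"roll": 0,"jaw": 1},
    {"dx": 0,"dy": 0,"dz": 15,"roll": 0,"jaw": 1},
    {"dx": 0,"dy": 0,"dz": 15,"roll": 0,"jaw": 1},
    {"dx": 0,"dy": 0,"dz": 15,"roll": 0,"jaw": 1},
    {"dx": 0,"dy": 0,"dz": 15,"roll": 0,"jaw": 1},
    {"dx": 0,"dy": 0,"dz": 9,"roll": 0,"jaw": 1},
    {"dx": 0,"dy": 0,"dz": 3,"roll": 0,"jaw": 1},
  ],
)

```text
time_s: 19.03
ee_pos: [0.6561, 0.184, 0.1467]
eef_rot: [-3.139, 0.001, 1.387]
force: [-0.5, -0.4, -1.5]
grip_width: 0.0408
grip_force: 20.0
```

Emit:
send_rows(
  rows=[
    {"dx": 0,"dy": 0,"dz": 2,"roll": 0,"jaw": 1},
    {"dx": 0,"dy": 0,"dz": 2,"roll": 0,"jaw": 1},
    {"dx": 0,"dy": 0,"dz": 0,"roll": 0,"jaw": 1},
    {"dx": 0,"dy": 0,"dz": 0,"roll": 0,"jaw": 1},
  ],
)

```text
time_s: 19.37
ee_pos: [0.657, 0.1849, 0.1451]
eef_rot: [3.141, -0.0, 1.388]
force: [1.4, 1.2, -1.8]
grip_width: 0.0407
grip_force: 20.0
```

Emit:
send_rows(
  rows=[
    {"dx": 0,"dy": 0,"dz": 2,"roll": 0,"jaw": 1},
    {"dx": 0,"dy": 0,"dz": 2,"roll": 0,"jaw": 1},
    {"dx": 0,"dy": 0,"dz": 2,"roll": 0,"jaw": 1},
    {"dx": 0,"dy": 0,"dz": 2,"roll": 0,"jaw": 1},
    {"dx": 0,"dy": 0,"dz": 0,"roll": 0,"jaw": 1},
    {"dx": 0,"dy": 0,"dz": 0,"roll": 0,"jaw": 1},
  ],
)

```text
time_s: 19.87
ee_pos: [0.6568, 0.1848, 0.1362]
eef_rot: [-3.141, 0.0, 1.388]
force: [0.7, -0.2, -2.4]
grip_width: 0.0407
grip_force: 20.0
```

Emit:
send_rows(
  rows=[
    {"dx": 0,"dy": 0,"dz": 1,"roll": 0,"jaw": 1},
    {"dx": 0,"dy": 0,"dz": 1,"roll": 0,"jaw": 1},
    {"dx": 0,"dy": 0,"dz": 0,"roll": 0,"jaw": 1},
    {"dx": 0,"dy": 0,"dz": 0,"roll": 0,"jaw": 1},
  ],
)

```text
time_s: 20.2
ee_pos: [0.6568, 0.1848, 0.1344]
eef_rot: [-3.142, 0.0, 1.388]
force: [1.0, 0.8, -2.5]
grip_width: 0.0407
grip_force: 20.0
```

Emit:
send_rows(
  rows=[
    {"dx": 0,"dy": 0,"dz": 1,"roll": 0,"jaw": 1},
    {"dx": 0,"dy": 0,"dz": 1,"roll": 0,"jaw": 1},
    {"dx": 0,"dy": 0,"dz": 0,"roll": 0,"jaw": 1},
    {"dx": 0,"dy": 0,"dz": 0,"roll": 0,"jaw": 1},
  ],
)

```text
time_s: 20.53
ee_pos: [0.657, 0.1849, 0.1333]
eef_rot: [3.141, -0.0, 1.388]
force: [-3.1, -0.1, 4.6]
grip_width: 0.0409
grip_force: 20.0
```

Contact with the rail; release.

Emit:
send_rows(
  rows=[
    {"dx": 0,"dy": 0,"dz": 0,"roll": 0,"jaw": 0.1},
    {"dx": 0,"dy": 0,"dz": 0,"roll": 0,"jaw": -0.1},
    {"dx": 0,"dy": 0,"dz": 0,"roll": 0,"jaw": -0.28},
    {"dx": 0,"dy": 0,"dz": 0,"roll": 0,"jaw": -0.28},
    {"dx": 0,"dy": 0,"dz": -3,"roll": 0,"jaw": -0.28},
    {"dx": 0,"dy": 0,"dz": -8,"roll": 0,"jaw": -0.28},
    {"dx": 0,"dy": 0,"dz": -12,"roll": 0,"jaw": -0.28},
    {"dx": 0,"dy": 0,"dz": -16,"roll": 0,"jaw": -0.28},
    {"dx": 0,"dy": 0,"dz": -20,"roll": 0,"jaw": -0.28},
    {"dx": 0,"dy": 0,"dz": -20,"roll": 0,"jaw": -0.28},
    {"dx": 0,"dy": 0,"dz": -20,"roll": 0,"jaw": -0.28},
    {"dx": 0,"dy": 0,"dz": -20,"roll": 0,"jaw": -0.28},
  ],
)

```text
time_s: 21.53
ee_pos: [0.6568, 0.1848, 0.254]
eef_rot: [3.14, -0.001, 1.388]
force: [0.9, 0.1, -0.5]
grip_width: 0.06
grip_force: 0.0
```

Emit:
send_rows(
  rows=[
    {"dx": 0,"dy": 0,"dz": -20,"roll": 0,"jaw": -0.28},
    {"dx": 0,"dy": 0,"dz": -20,"roll": 0,"jaw": -0.28},
    {"dx": 0,"dy": 0,"dz": 0,"roll": 0,"jaw": -0.28},
    {"dx": 0,"dy": 0,"dz": 0,"roll": 0,"jaw": -0.28},
    {"dx": 0,"dy": 0,"dz": 0,"roll": 0,"jaw": -0.28},
    {"dx": 0,"dy": 0,"dz": 0,"roll": 0,"jaw": -0.28},
  ],
)

```text
time_s: 22.03
ee_pos: [0.6565, 0.1848, 0.2903]
eef_rot: [-3.14, 0.001, 1.388]
force: [0.2, 0.7, -0.8]
grip_width: 0.0602
grip_force: 0.0
```

Run:
```python
from h import *
f,W=cam('wrist'); save('pics/w8.png',f)
d=W[...,:2]-O; X=d@ex*1e3; Y=d@ey*1e3; Z=W[...,2]
def s(n,m): print(n,m.sum(),'X',np.round(np.percentile(X[m],[1,50,99]),1),'Y',np.round(np.percentile(Y[m],[1,50,99]),1),np.percentile(Z[m],[5,50,95,99]))
s('ridge',(abs(X-92)<25)&(abs(Y-8)<25)&(abs(Z-.178)<.006))
s('rim in',(abs(X-52)<22)&(abs(Y-8)<60)&(abs(Z-.136)<.005))
s('rim out',(abs(X-135)<20)&(abs(Y-8)<60)&(abs(Z-.136)<.005))
```

```text
ridge 1463 X [ 78.7  92.5 105.6] Y [-16.6   8.8  32.6] [0.17249673 0.17635898 0.17935722 0.18016767]
rim in 774 X [33.7 37.2 73.6] Y [-46.8  11.2  62.9] [0.13250696 0.13691322 0.13849687 0.13897572]
rim out 632 X [115.5 146.3 149.6] Y [-47.4  11.8  61.9] [0.13184532 0.13461714 0.1360225  0.13660158]
```

View pics/w8.png

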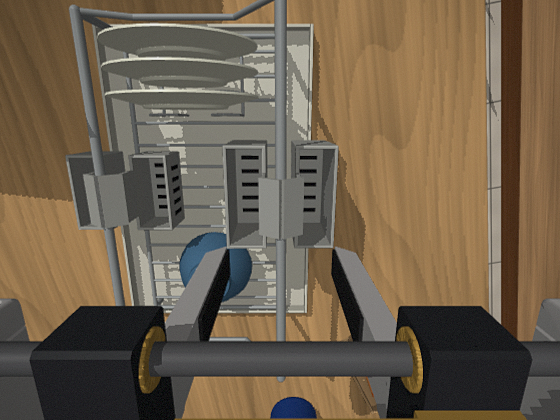

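Both caddies hang seated (deep at 280,195, shallow at 120,190) and clear of plates and bowl.

```bash
python3 -c "
from station import *
print(hand_in())"
```

```text
the job is handed in; nothing more can be done
None
```

The shallow caddy now hangs on the low rail and the deep caddy on the high rail. In the last wrist-camera check both were seated, let go, within about 0.03 rad of level and clear of the plates and bowl. I handed the job in at about 22 s; it returned no verdict.

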